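Isolate the foil press for lockout

ROBOT

A 6-joint arm with a two-finger parallel gripper is mounted at the origin on the work surface. World frame = base frame: x ahead of the robot, y to its left, z up, the work surface at z = 0. Lengths are in m, angles in degrees, forces in N, time in s.
With the tool pointing down it reaches from about 0.4 to 0.825 m from the base axis. Payload 7 kg.
Tool frame: the origin (TCP) lies midway between the tips of the shut fingers; the grasp point (between the pads) lies 19 mm behind it; z points along the fingers, y is the line along which they close (so a half turn about z gives the same grasp; the last joint's range is limited). The gripper opens to 88 mm and grips with 3 to 60 N. Pads are 19 mm wide; open, the fingers measure 130 mm over their backs; the gripper's body (78 mm by 193 mm) begins 47 mm behind the grasp point.
Start: joints at [-52.076, 20.546, 0.682, 0, -70.136, -16.507], TCP at [0.246, -0.628, 0.227] pointing down, gripper open.
Joint ranges: [-176.03, 176.03], [-82.01, 121.73], [-58.28, 71.71], [-173.87, 95.51], [-174.79, -0.11], [-173.66, 173.66]. Speed limits (degrees/s): [136.94, 136.94, 172.46, 180, 180, 180].

INTERFACE

Orientations are given as a 3x3 rotation matrix whose columns are the frame's x, y, z axes.
In Python, from rig import robot gives the robot as it stands. Calls block until the motion is done:
- robot.goto(position, orientation): joint-space move of the TCP to a pose.
- robot.servo_line(position, ori=None, speed=0.15): straight line of the TCP; ori=None keeps the orientation; speed is the mean speed in m/s.
- robot.movej(angles): joint-space move.
- robot.move_gripper(opening): opening from 0.0 (shut) to 1.0 (fully open); the grip force is fixed at half the most; returns when the fingers have stopped.
- robot.dwell(seconds).
- robot.ik(position, orientation): joint angles nearest the present ones, or None.
- robot.grab_frame(name): name is "scene" or "side" or "wrist"; returns (picture, depth): 420x560x3 uint8, red, green, blue; 420x560 float32, m along the optical axis (not along the pixel's ray), 0 where there is no reading.
- robot.camera_info(name): a dict with "vfov" (degrees; the focal length in pixels is half the picture's height over the tangent of half this angle, whatever the lens; pixels are square), "cx", "cy" (the principal point, pixels), "view" (4x4, takes a point from world to camera coordinates); the wrist camera has in their place "T_tool_cam" (4x4, takes a point from camera to tool coordinates, whose origin is the TCP and whose axes are the flange's). Camera axes: x right, y down, z forward; pixel columns grow to the right and rows downward; lengths in m; the calibration is good to about 2 mm. A picture is of the moment at which its call begins: read the wrist's pose just before it. camera_info takes no time and is no camera call.
A pose or a line that the arm cannot do raises robot.Unreachable and nothing moves.
- robot.job_done(): hands the job in; it is judged then, once.
Readings, each from a call of its own:
- robot.read_t(): time.
- robot.read_qpos(): joint angles.
- robot.read_qvel(): joint speeds.
- robot.read_effort(): joint torques, N m.
- robot.read_position(): TCP position.
- robot.read_tcp_rot(): TCP orientation.
- robot.read_force(): force on the tool from outside, world axes, zero at the start.
- robot.read_ft_torque(): the same for the moment, N m.
- robot.read_grip_width(): opening from 0.0 (shut) to 1.0 (fully open).
- robot.read_finger_force(): force on a finger pad.
Only numpy, scipy, OpenCV 4.12 (cv2) and the standard library are available. Lean on these libraries where they do the work, as an engineer would, in place of code of your own. Each camera call takes 0.05 s, during which the arm holds its last target. There are 200 camera calls.

TASK

The foil press is to be locked out before someone works on it. Turn the black handle on top of its grey isolator box anticlockwise (seen from above) all the way to its off stop, and only then swing the steel hasp on top of the handle fully out to its stop so that its padlock hole hangs clear of the handle, leaving the handle at off. Let go and back off, and do not disturb the bottle, the notebook or the foil roll beside it.

Things in the scene. Friction and masses are not known exactly. Their poses are not given: they have to be found in the camera images.
- isolator: Grey steel box fixed to the bench, 160 (x) x 130 (y) x 80 mm high, foot flange 200 x 50 x 4; aluminium dial plate on top, its face 86 mm up. Origin: centre of the underside, z up. The handle's vertical axis passes through the origin. On the plate a straight black mark at +x is ON; a black ring mark 1.4 rad anticlockwise from it is OFF. A conduit leaves at +y, to 106 mm out, 52 mm high.
- handle (a joint): Turn of the black handle about its vertical axis, rad, anticlockwise from above positive: 0 = on (its end with the small white dot faces the box's +x), 1.4 = off, at a hard stop. Starts between 0 and 0.25. Friction about 0.25 N m, no spring: it stays where it is left.
- handle_grip (a point): On the handle's turning axis, mid grip bar, 118 mm above the bench; x along the bar towards its white-dot end, z up; turns with the handle. Black bar 90 mm long, 20 mm wide, flat sides from 94 to 130 mm above the bench, on a black disc 72 mm across whose top is 94 mm up. Grip it across the 20 mm. The hasp rides on its top.
- hasp (a joint): Swing of the steel hasp about its vertical pivot, relative to the handle, rad, anticlockwise from above positive: 0 = folded in along the bar's top (the start), 1.57 = fully out, square to the bar, at a hard stop. Friction about 0.03 N m (under 1 N at the stud), no spring, no catch: it stays where it is left and would also move while the handle is on.
- hasp_pivot (a point): On the hasp's pivot axis, on the blade's upper face, 134.5 mm above the bench, 36 mm from the handle's axis towards the bar's end without the dot; x along the blade towards its stud, z up. Pivot pin 10 mm across, 3 mm proud. Blade: flat steel 4 mm thick, 14 mm wide, reaching 56 mm from the pivot, with a 10 x 8 mm padlock hole 32 mm from it.
- hasp_knob (a point): Centre, 145.5 mm above the bench, of the round upright steel stud near the hasp's free end, 48 mm from the pivot: 12 mm in diameter, from 134.5 to 156.5 mm above the bench; x along the blade away from the pivot. Pinch it from above or push it sideways. Folded in, it stands over the bar, 12 mm from the handle's axis on the dot's side.
- bottle: Bystander: closed pale see-through plastic bottle with a red cap, 64 mm in diameter, 170 mm tall, standing; origin at the centre of its base. Either side of the box.
- notebook: Bystander: blue hardback notebook lying flat, 210 (its x) x 146 x 20 mm; origin at the centre of its underside. On the side of the box away from the bottle.
- foil_roll: Bystander: brass-coloured roll of foil standing on end, 48 mm in diameter, 60 mm tall, on the box's -y side about 135 mm from its centre; origin at the centre of its base.
Mind the look-alikes: they are no part of the job. Of the things that look like the isolator, the smaller one is meant.

How it is judged:
By the outcome, as a careful person would: the job done as asked, in the order asked, and still so for the second after the job is handed in, with the robot touching nothing.
It also fails if it takes over 53 s, if anything falls off the work surface, if the arm or the gripper's body presses on something with over 40 N, if the wrist force passes 120 N, or if a joint passes its speed limit or range.

## Working session

There is one attempt and no reset: what is moved stays moved. The work goes in short steps, each a Python script; the robot and the scene stay as the last script left them, time stands still between calls to the robot, and variables do not carry over. Pictures are saved under pics/ and viewed, at most 10 in all, crops included, and the job is handed in when it is done.

```bash
mkdir -p pics; ls; python3 - <<'E'
from rig import robot
import cv2,numpy as np
for n in ("scene","side"):
    p,d=robot.grab_frame(n); np.savez(f"{n}0.npz",p=p,d=d); cv2.imwrite(f"pics/{n}0.png",p[:,:,::-1])
    print(n,robot.camera_info(n))
print(robot.read_t(),robot.camera_info("wrist"),robot.read_tcp_rot())
E
```

```text
pics
scene {'vfov': 55.90798375081641, 'cx': 284.4183089039664, 'cy': 209.18646210435782, 'view': array([[ 0.69651031,  0.71744707, -0.0119619 , -0.42761428],
       [ 0.59186413, -0.58385736, -0.55570444, -0.29045596],
       [-0.40567257,  0.37997405, -0.83129386,  1.3159061 ],
       [ 0.        ,  0.        ,  0.        ,  1.        ]])}
side {'vfov': 44.07535167833622, 'cx': 281.7703857027824, 'cy': 215.5283817515744, 'view': array([[-0.98062453, -0.19473793, -0.02127616,  0.61640181],
       [-0.11313451,  0.65164702, -0.75003783,  0.14663067],
       [ 0.15992536, -0.73309842, -0.66105263,  1.14975226],
       [ 0.        ,  0.        ,  0.        ,  1.        ]])}
0.1 {'vfov': 61.368036599849894, 'cx': 281.5926260970178, 'cy': 208.51676583850266, 'T_tool_cam': array([[ 3.72450951e-04, -9.51574809e-01, -3.07417052e-01,
         8.34030558e-02],
       [ 9.99998973e-01, -7.11256931e-05,  1.43170973e-03,
        -8.45341340e-04],
       [-1.38424417e-03, -3.07417270e-01,  9.51573805e-01,
        -1.57328814e-01],
       [ 0.00000000e+00,  0.00000000e+00,  0.00000000e+00,
         1.00000000e+00]])} [[-9.30978514e-01 -3.65073407e-01 -6.43674927e-04]
 [-3.65073949e-01  9.30977662e-01  1.26701344e-03]
 [ 1.36694065e-04  1.41455124e-03 -9.99998990e-01]]
```

View pics/scene0.png

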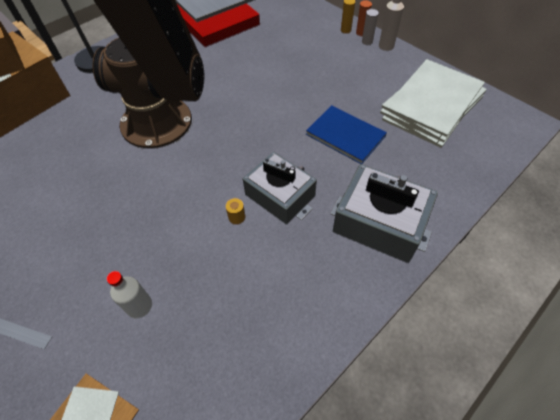

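View pics/side0.png

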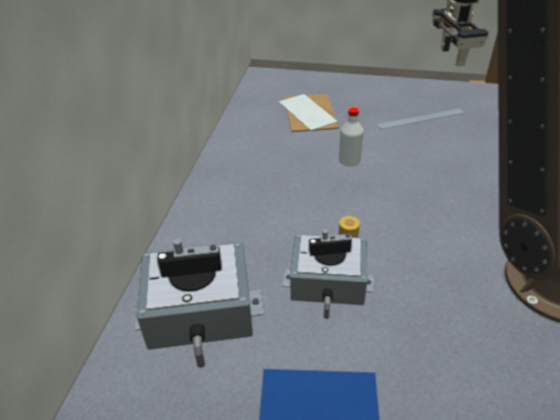

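The scene view shows two isolator look-alikes: a small one at (280,185) and a larger one at (388,210). In the side view they are at (328,265) and (195,290). The smaller one is meant, and I'll check its size against 160 x 130 mm. The foil roll is at scene (235,210), the bottle at (123,290) and the notebook at (346,133).

```bash
cat > h.py <<'E'
import numpy as np,cv2
from rig import robot
def cloud(n,d,T=None):
    """world points HxWx3; T = camera-to-world for the wrist"""
    c=robot.camera_info(n); f=210/np.tan(np.radians(c["vfov"]/2))
    if T is None: T=np.linalg.inv(c["view"])
    v,u=np.mgrid[0:420,0:560]
    P=np.dstack([(u-c["cx"])/f*d,(v-c["cy"])/f*d,d])
    W=P@T[:3,:3].T+T[:3,3]; W[d==0]=np.nan
    return W
def wristT():
    T=np.eye(4);T[:3,:3]=robot.read_tcp_rot();T[:3,3]=robot.read_position()
    return T@robot.camera_info("wrist")["T_tool_cam"]
E
python3 - <<'E'
from h import *
for n,boxes in (("scene",dict(small=(235,150,325,225),large=(328,160,445,260))),("side",dict(small=(280,225,380,315),large=(130,230,270,360)))):
    z=np.load(n+"0.npz");p,d=z["p"],z["d"];W=cloud(n,d)
    for k,(a,b,c,e) in boxes.items():
        w=W[b:e,a:c].reshape(-1,3);w=w[~np.isnan(w[:,0])]
        hist=np.histogram(w[:,2],bins=np.arange(0,.3,.01))[0];print(n,k,hist)
        for lo,hi in ((.074,.094),(.115,.145),(.09,.13)):
            m=(w[:,2]>lo)&(w[:,2]<hi)
            if m.sum()<20: continue
            print(lo,m.sum(),"med z",np.median(w[m,2]),cv2.minAreaRect(w[m,:2].astype(np.float32)*1000))
    q=cv2.cvtColor(p,cv2.COLOR_RGB2HSV)
for n,(a,b,c,e) in (("scene",(235,145,325,220)),("side",(280,220,380,315))):
    p=np.load(n+"0.npz")["p"]; cv2.imwrite(f"pics/{n}_crop.png",cv2.resize(p[b:e,a:c,::-1],None,fx=6,fy=6,interpolation=cv2.INTER_CUBIC))
E
```

```text
scene small [1381  159  162  174  166  220  195  538 1108  212   70   83  134  122
   11   19    0    0    0    0    0    0    0    0    0    0    0    0
    0]
0.074 1706 med z 0.08408788029196707 ((507.707275390625, 83.84477233886719), (161.79782104492188, 130.94741821289062), 4.911860466003418)
0.115 305 med z 0.12908973159020143 ((508.63348388671875, 83.73900604248047), (89.62495422363281, 22.945600509643555), 18.671236038208008)
0.09 499 med z 0.10536895499656018 ((515.8894653320312, 70.8600845336914), (90.58702087402344, 42.06571578979492), 30.531946182250977)
scene large [2088  173  164  176  181  173  188  190  200  192 1402 1985  422  127
  127  135  138  377  104   17   38    6    0    0    0    0    0    0
    0]
0.074 386 med z 0.08434839128163368 ((795.57177734375, 134.34385681152344), (212.89822387695312, 6.703571319580078), 19.678312301635742)
0.115 1419 med z 0.11719634680450874 ((767.7164306640625, 214.14431762695312), (173.2102813720703, 148.28765869140625), 19.266345977783203)
0.09 4001 med z 0.1133907704969549 ((767.2992553710938, 214.4906005859375), (214.51152038
[... 485 characters left out ...]
.09 867 med z 0.1067417171734727 ((503.3762512207031, 100.13380432128906), (104.856689453125, 49.9921875), 18.01909065246582)
side large [2745  298  282  323  343  456  502  367  378  387 2059 2714  642  217
  219  239  239  552  137   32   61    4    0    0    0    0    0    0
    0]
0.074 758 med z 0.08394018134167636 ((737.1162109375, 299.9612731933594), (213.14215087890625, 6.869365215301514), 19.265052795410156)
0.115 2089 med z 0.11773434727313259 ((765.0733642578125, 220.28245544433594), (173.3321075439453, 148.93594360351562), 18.898860931396484)
0.09 5802 med z 0.11317412339407118 ((765.9019775390625, 219.28012084960938), (214.99880981445312, 177.70965576171875), 19.064420700073242)
```

View pics/scene_crop.png

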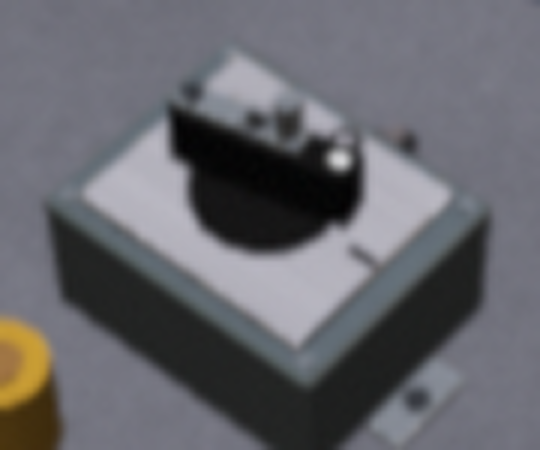

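The box measures about 161 x 131 mm, so the small one is confirmed: the crop shows it whole, with the white dot at crop (340,160), the stud at (290,115) and the ON mark at (362,257). The two views disagree by 5 mm in y, so I'll refine with the wrist camera from above.

```bash
cat >> h.py <<'E'
def down(yaw):
    """tool down, its y axis square to a bar at this world yaw (deg)"""
    c,s=np.cos(np.radians(yaw)),np.sin(np.radians(yaw))
    return np.array([[c,s,0],[s,-c,0],[0,0,-1.]])
E
python3 - <<'E'
from h import *
for off in (0,180):
    print(off,[None if (q:=robot.ik([.507,.086,z],down(y+off))) is None else np.round(q,0) for z,y in ((.24,17),(.1,17),(.1,90),(.14,180))])
off=180 if abs(robot.ik([.507,.086,.24],down(17+180)))[5]+1<0 else 0
import sys
qs={o:[robot.ik([.507,.086,.14],down(y+o)) for y in (17,90,185)] for o in (0,180)}
off=min(qs,key=lambda o:max(abs(q[5]) if q is not None else 999 for q in qs[o])); print("off",off)
robot.goto([.507,.086,.26],down(17+off))
T=wristT();p,d=robot.grab_frame("wrist");np.savez("w1.npz",p=p,d=d,T=T);cv2.imwrite("pics/w1.png",p[:,:,::-1])
print(robot.read_t(),robot.read_position())
W=cloud("wrist",d,T)
near=np.hypot(W[...,0]-.507,W[...,1]-.086)<.11
for lo,hi in ((.074,.094),(.125,.14),(.145,.17)):
    m=near&(W[...,2]>lo)&(W[...,2]<hi);w=W[m]
    print(lo,len(w),np.median(w[:,2]),cv2.minAreaRect(w[:,:2].astype(np.float32)*1000),w[:,:2].mean(0))
E
```

```text
0 [array([ 32.,   5., -18.,   0., -67.,  75.]), array([ 32.,  13., -29.,   0., -48.,  75.]), array([ 32.,  13., -29.,   0., -48., 148.]), array([  32.,   10.,  -26.,    0.,  -54., -122.])]
180 [array([  32.,    5.,  -18.,    0.,  -67., -105.]), array([  32.,   13.,  -29.,    0.,  -48., -105.]), array([ 32.,  13., -29.,   0., -48., -32.]), array([ 32.,  10., -26.,   0., -54.,  58.])]
off 180
2.8333 [0.50714175 0.08545722 0.25991774]
0.074 18046 0.08476115826034916 ((505.5294189453125, 84.660888671875), (159.2138671875, 130.12725830078125), 5.284549713134766) [0.49653967 0.08216696]
0.125 2137 0.12985535723371938 ((505.53106689453125, 84.46493530273438), (89.29023742675781, 20.048189163208008), 17.98866081237793) [0.50039187 0.08286002]
0.145 217 0.15507198557069957 ((517.0274658203125, 88.2230453491211), (11.38835334777832, 11.318328857421875), 62.4241828918457) [0.515996   0.08792262]
```

View pics/w1.png

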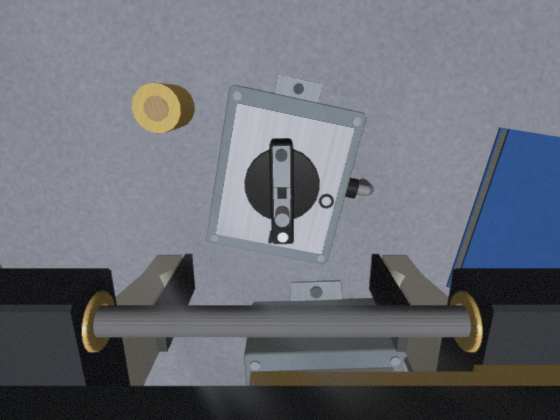

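The wrist view shows the box with the bar upright at (282,190), the white dot at (283,237), the stud at (282,215) and the OFF ring at (326,201). The measurements put the axis at (505.5, 84.5) mm, the bar yaw at 18.0° and the box yaw at 5.2°, so the handle is at 0.22 rad. The stud is 12 mm out, as it should be. Next I grip the bar and turn it.

```bash
python3 - <<'E'
from h import *
A=[.5055,.0845]
R=lambda y:down(y+180)
robot.goto(A+[.18],R(18))
robot.servo_line(A+[.101],speed=.08)
print("down",robot.read_force())
robot.move_gripper(0.)
print("grip",robot.read_t(),robot.read_grip_width()*88,robot.read_finger_force(),robot.read_force(),robot.read_ft_torque())
y=18
while y<92:
    y+=6 if y<78 else 2
    robot.goto(A+[.101],R(y))
    t=robot.read_ft_torque();x=robot.read_tcp_rot()[:,0];yy=np.degrees(np.arctan2(-x[1],-x[0]))
    print(y,round(yy,1),np.round(t,2),np.round(robot.read_force(),1),round(robot.read_t(),1))
    if y>80 and abs(t[2])>1.2: break
E
```

```text
down [ 0.30421751 -0.34789012  0.06266329]
grip 5.4667 19.92919502465477 29.999263286590576 [-1.13500374  3.4585482   0.69055936] [ 1.2139478   0.7138556  -0.04612962]
24 23.9 [1.61 0.93 0.25] [-2.4  4.7  1.1] 5.7
30 29.8 [1.71 1.07 0.24] [-3.   4.2  1.2] 6.0
36 35.7 [1.75 1.02 0.22] [-2.9  5.2  0. ] 6.2
42 41.7 [1.74 1.02 0.29] [-3.2  4.7  1.2] 6.5
48 47.7 [1.76 0.98 0.26] [-2.8  3.5  0.1] 6.7
54 53.7 [1.78 1.01 0.26] [-3.4  5.   0.7] 7.0
60 59.6 [1.77 0.98 0.23] [-3.1  4.9  0.3] 7.2
66 65.6 [1.78 0.98 0.27] [-2.5  4.4  0.5] 7.5
72 71.6 [1.8  0.94 0.24] [-2.6  4.4 -0.7] 7.7
78 77.6 [1.75 0.94 0.23] [-2.3  4.1  0.6] 8.0
80 79.5 [1.75 0.9  0.03] [-2.3  3.8  0.2] 8.2
82 81.5 [1.81 0.82 0.08] [-2.2  4.4  0.1] 8.5
84 83.5 [1.76 0.86 0.02] [-2.5  4.4  0.1] 8.7
86 85.6 [ 1.78  0.84 -0.12] [-1.8  4.4  0.6] 9.0
88 87.7 [ 1.39  0.61 -0.86] [-1.9  4.8  0.6] 9.2
90 89.8 [ 0.62  0.25 -1.01] [-0.2  1.6 -0.1] 9.5
92 91.9 [-0.36 -0.06 -0.97] [ 1.  -1.5  0.9] 9.7
```

The stop shows near 86–87°, close to the expected 85.4°. I release here without turning back, then lift and check.

```bash
cat >> h.py <<'E'
def look(name,A=(.5055,.0845)):
    T=wristT();p,d=robot.grab_frame("wrist");cv2.imwrite(f"pics/{name}.png",p[:,:,::-1])
    W=cloud("wrist",d,T);near=np.hypot(W[...,0]-A[0],W[...,1]-A[1])<.115
    for lo,hi in ((.074,.094),(.126,.1315),(.133,.137),(.145,.17)):
        m=near&(W[...,2]>lo)&(W[...,2]<hi);w=W[m]
        if len(w)>20: print(lo,len(w),cv2.minAreaRect(w[:,:2].astype(np.float32)*1000),w[:,:2].mean(0))
E
python3 - <<'E'
from h import *
A=[.5055,.0845]
robot.move_gripper(.8)
robot.servo_line(A+[.18],speed=.15)
robot.goto(A+[.26],down(85+180))
print(robot.read_t(),robot.read_force()); look("w2")
E
```

```text
11.775 [-0.26974322 -1.46630908 -1.04356227]
0.074 17780 ((505.9745788574219, 84.22859954833984), (160.1863250732422, 129.19024658203125), 5.259228706359863) [0.50494114 0.07680963]
0.126 1154 ((506.10455322265625, 84.17237854003906), (88.7879638671875, 19.80689811706543), 85.58702087402344) [0.50610281 0.08979747]
0.133 755 ((505.44683837890625, 72.49737548828125), (61.914737701416016, 13.23608684539795), 85.3829345703125) [0.5046538  0.06628091]
0.145 219 ((506.6550598144531, 95.9731216430664), (11.104079246520996, 11.266535758972168), 86.48187255859375) [0.5067892 0.0950089]
```

View pics/w2.png

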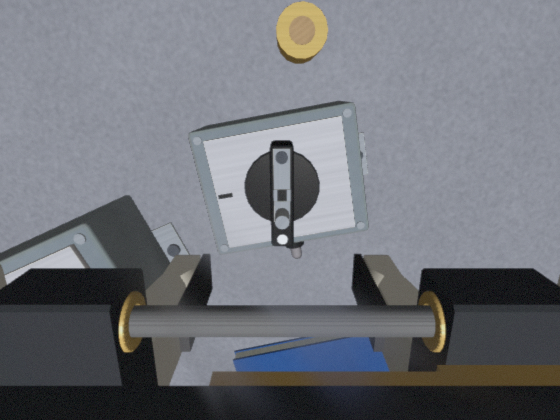

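The bar yaw is 85.5°, which is 1.40 rad from the box: the handle is at off. The picture shows the bar covering the OFF ring, the stud at (282,215) and the dot at (283,240). Now I loosely cage the stud and drive it round its arc.

```bash
python3 - <<'E'
from h import *
A=np.array([.5059,.0842]);u=lambda y:np.array([np.cos(np.radians(y)),np.sin(np.radians(y))])
th=85.5; P=A-.036*u(th)
pos=lambda a,z:list(P+.048*u(th+a))+[z]
R=lambda a:down(th+a+180)
robot.move_gripper(.28)
robot.goto(pos(0,.19),R(0))
robot.servo_line(pos(0,.1415),speed=.08)
print("down",robot.read_t(),robot.read_force(),robot.read_grip_width()*88)
f0=robot.read_force()
for a in list(range(6,91,6))+[93,96,98,100,102]:
    robot.servo_line(pos(a,.1415),ori=R(a),speed=.03)
    f=robot.read_force()-f0; print(a,np.round(f,1),round(robot.read_t(),1))
    if a>88 and np.hypot(*f[:2])>6: break
E
```

```text
down 13.8917 [-0.68140935  0.81940217  0.32140464] 24.896647967905157
6 [ 0.  -1.  -1.2] 14.2
12 [ 0.5  0.2 -0.7] 14.5
18 [ 0.7 -0.4 -1. ] 14.8
24 [ 0.4 -0.3 -0.4] 15.2
30 [ 1.7 -1.1 -0.1] 15.5
36 [ 0.7 -0.6  0.3] 15.8
42 [ 0.8 -0.6  0.1] 16.1
48 [ 0.1 -0.7 -0.6] 16.4
54 [ 1.2 -0.8  0. ] 16.7
60 [ 0.5 -1.   0.3] 17.1
66 [ 1.1 -1.2  0.2] 17.4
72 [ 1.8 -1.8 -0.7] 17.7
78 [ 0.2 -1.7 -0.3] 18.0
84 [ 0.8 -1.2 -0.4] 18.3
90 [ 0.6 -1.3 -0.3] 18.6
93 [ 0.7 -1.2  0.6] 18.9
96 [ 1.4 -1.1  0.5] 19.1
98 [-0.1  4.2 -2. ] 19.4
100 [-0.  10.5 -2.9] 19.6
```

Contact with the hasp stop came at 98–100°, which matches the cage clearance. I back the finger off the stud slightly, lift, and check.

```bash
python3 - <<'E'
from h import *
A=np.array([.5059,.0842]);u=lambda y:np.array([np.cos(np.radians(y)),np.sin(np.radians(y))])
th=85.5; P=A-.036*u(th)
pos=lambda a,z:list(P+.048*u(th+a))+[z]
robot.servo_line(pos(93,.1415),ori=down(th+93+180),speed=.03)
robot.servo_line(pos(93,.2),speed=.1)
robot.goto([.5059,.0842,.27],down(85+180))
print(robot.read_t(),robot.read_force()); look("w3")
E
```

```text
22.175 [ 0.25079764  0.81528021 -0.58323871]
0.074 16071 ((505.9666442871094, 84.52114868164062), (160.2337646484375, 129.90188598632812), 5.327719211578369) [0.50724528 0.07799328]
0.126 1860 ((494.83856201171875, 85.62722778320312), (89.52644348144531, 43.038448333740234), 84.49906158447266) [0.50656497 0.08772558]
0.133 735 ((479.13848876953125, 50.2347526550293), (13.60012149810791, 62.16674041748047), 85.14601135253906) [0.48428525 0.04941335]
0.145 214 ((455.6397705078125, 52.25003433227539), (11.330617904663086, 11.328314781188965), 71.18800354003906) [0.45607156 0.05173462]
```

View pics/w3.png

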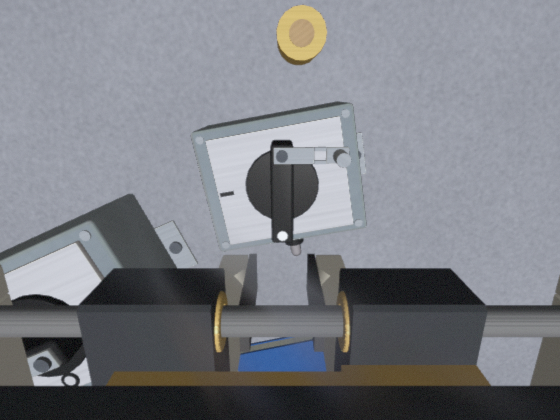

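The hasp points at 175.5°, square to the bar (90°), with its padlock hole at (320,156) clear over the plate. The bar hasn't moved, and the foil roll and notebook look undisturbed. I back off and hand in.

```bash
python3 - <<'E'
from h import *
robot.servo_line([.5059,.0842,.33],speed=.1)
robot.dwell(.3)
print(robot.read_t(),robot.job_done())
E
```

```text
the job is handed in; nothing more can be done
23.275 None
```

The isolator handle is at its off stop (1.40 rad) and the hasp was then swung fully out to its stop (90° to the bar), with nothing beside it touched; the job was handed in at 23.3 s.

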